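Line up the specimen caps by size beside the test cell base

ROBOT

A 6-joint arm with a two-finger parallel gripper is mounted at the origin on the work surface. World frame = base frame: x ahead of the robot, y to its left, z up, the work surface at z = 0. Lengths are in m, angles in degrees, forces in N, time in s.
With the tool pointing down it reaches from about 0.4 to 0.825 m from the base axis. Payload 7 kg.
Tool frame: the origin (TCP) lies at the very end of the fingers, on their centre line; the grasp point (between the pads) lies 19 mm behind it; x points along the fingers, z is the direction in which the jaws open and shut, and the axes are right-handed (so a half turn about x gives the same grasp; the last joint's range is limited). The gripper opens to 88 mm and grips with 3 to 60 N. Pads are 19 mm wide; open, the fingers measure 130 mm over their backs; the gripper's body (78 mm by 193 mm) begins 47 mm behind the grasp point.
Start: joints at [-53.165, 20.546, 0.682, 0, -70.136, -16.507], TCP at [0.234, -0.633, 0.19] pointing down, gripper open.
Joint ranges: [-176.03, 176.03], [-82.01, 121.73], [-58.28, 71.71], [-173.87, 95.51], [-174.79, -0.11], [-173.66, 173.66]. Speed limits (degrees/s): [136.94, 136.94, 172.46, 180, 180, 180].

INTERFACE

Orientations are given as [roll, pitch, yaw] about the fixed x, y, z axes, in that order (R = Rz(yaw) Ry(pitch) Rx(roll)).
In Python, from plant import * gives the robot as it stands.
- The arm moves only by the tool arm_command, never from a script. Its argument "commands" is one flat list of numbers, 5 for each row, row after row: the shift along the tool's x, y, z in mm, then the turn about the tool's x in degrees, then the opening in per cent of the stroke, from 0 (shut) to 100 (fully open). A call has 1 to 5 rows; each row shifts and turns the pose as measured when the row begins, along the tool's axes as they then stand; what a row does not reach is not made up. A row lasts 1/8 s, in which the tool goes at most 62.5 mm and 10.7 degrees, less where a joint would pass 70% of its speed; a pose out of reach is approached as far as the arm can. A call is refused whole if a number of a shift passes 62.5 or a number of a turn 10.7, either way. A call with a gripper value outside its range is refused whole. The fingers move at their own pace and stop on an object; the grip force is fixed at half the most. Time passes only in rows, so rows that do not move let the fingers close. It gives the time, the measured TCP pose, the force and the opening at its end, in the units of the state.
- get_obs(): the state, without advancing time (a new reading comes with each control period).
- snapshot(name): name is "scene" or "top"; returns a dict with "frame" (400x640x3 uint8, blue, green, red), "fov_y" (degrees; the focal length in pixels is half the picture's height over the tangent of half this angle, whatever the lens; pixels are square), "cx", "cy" (the principal point, pixels), "world_to_cam" (4x4, takes a point from world to camera coordinates). Camera axes: x right, y up, looking along -z (the intrinsics and any distortion apply to the point x, -y, -z); pixel columns grow to the right and rows downward; lengths in m; the calibration is good to about 2 mm. A picture is of the moment at which its call begins. There is no depth.
- close_job(): hands the job in, once; it reports no verdict.
The state is a dict: "clock": time; "joint_pos": joint angles; "qvel": joint speeds; "tau": joint torques, N m; "tool_pos": TCP position; "orientation": TCP orientation; "force": force on the tool from outside, world axes, zero at the start; "moment": the same for the moment, N m; "opening": finger opening in m.
Only numpy, scipy, OpenCV 4.12 (cv2) and the standard library are available. Lean on these libraries where they do the work, as an engineer would, in place of code of your own. Each camera call takes 0.05 s, during which the arm holds its last target. There are 200 camera calls.

TASK

Put the four metal specimen caps away in order of size on the row of black rubber discs, one upright in the middle of each disc: the smallest on the disc next to the round steel cell base, and each further one larger, so that the largest stands at the far end. Set them down, do not drop them, and leave the jar where it is.

Things in the scene. Friction and masses are not known exactly. Their poses are not given: they have to be found in the camera images.
- cap_s: The smallest of four loose metal specimen caps: a round aluminium plate 34 mm in diameter and 18 mm thick with two thin dark rings round its edge; on its middle stands an upright round steel boss, 24 mm in diameter and 34 mm tall (52 mm in all), the same on all four caps and the place to grip it from above. Weighs 0.1 to 0.45 kg. Stands upright on the table at the start. Origin: centre of the underside; z up along the boss.
- cap_m: The second smallest of four loose metal specimen caps: a round aluminium plate 46 mm in diameter and 18 mm thick with two thin dark rings round its edge; on its middle stands an upright round steel boss, 24 mm in diameter and 34 mm tall (52 mm in all), the same on all four caps and the place to grip it from above. Weighs 0.1 to 0.45 kg. Stands upright on the table at the start. Origin: centre of the underside; z up along the boss.
- cap_l: The second largest of four loose metal specimen caps: a round aluminium plate 58 mm in diameter and 18 mm thick with two thin dark rings round its edge; on its middle stands an upright round steel boss, 24 mm in diameter and 34 mm tall (52 mm in all), the same on all four caps and the place to grip it from above. Weighs 0.1 to 0.45 kg. Stands upright on the table at the start. Origin: centre of the underside; z up along the boss.
- cap_xl: The largest of four loose metal specimen caps: a round aluminium plate 70 mm in diameter and 18 mm thick with two thin dark rings round its edge; on its middle stands an upright round steel boss, 24 mm in diameter and 34 mm tall (52 mm in all), the same on all four caps and the place to grip it from above. Weighs 0.1 to 0.45 kg. Stands upright on the table at the start. Origin: centre of the underside; z up along the boss.
- disc_a: One of four identical black rubber discs, 76 mm in diameter, 3 mm thick, fixed in a row about 95 mm apart on a 12 mm thick plywood board (110 x 380 mm) on the table; its top is 15 mm above the table. The letters in the names say nothing of the order along the row: judge that by the distance to the cell base. Origin: centre of the underside, 12 mm above the table; z up.
- disc_b: One of four identical black rubber discs, 76 mm in diameter, 3 mm thick, fixed in a row about 95 mm apart on a 12 mm thick plywood board (110 x 380 mm) on the table; its top is 15 mm above the table. The letters in the names say nothing of the order along the row: judge that by the distance to the cell base. Origin: centre of the underside, 12 mm above the table; z up.
- disc_c: One of four identical black rubber discs, 76 mm in diameter, 3 mm thick, fixed in a row about 95 mm apart on a 12 mm thick plywood board (110 x 380 mm) on the table; its top is 15 mm above the table. The letters in the names say nothing of the order along the row: judge that by the distance to the cell base. Origin: centre of the underside, 12 mm above the table; z up.
- disc_d: One of four identical black rubber discs, 76 mm in diameter, 3 mm thick, fixed in a row about 95 mm apart on a 12 mm thick plywood board (110 x 380 mm) on the table; its top is 15 mm above the table. The letters in the names say nothing of the order along the row: judge that by the distance to the cell base. Origin: centre of the underside, 12 mm above the table; z up.
- cell_base: Round steel base of a test cell, fixed on the table just past one end of the row of discs (either end): a flange 110 mm in diameter, 22 mm high, with a ring of brass bolts, and in its middle a round pedestal 50 mm in diameter whose top is 60 mm above the table. Its centre is about 118 mm from that of the nearest disc. (A fixed white box, 90 x 100 x 55 mm, stands in the same place at the other end.) Origin: centre of the underside.
- jar: Loose closed glass jar with a white lid, 52 mm in diameter, 65 mm tall, standing among the caps; to be left alone. Origin: centre of the underside.
Not all that is in view belongs to the job. Leave any orange or red look-alike of the cap_l alone.

How it is judged (in metres and radians):
At the end, for the whole second after the job is handed in: Each cap stands upright (within 0.1 rad) and at rest on its own rubber disc, its centre within 14 mm of the disc's; counted from the cell base the order is 34, 46, 58, 70 mm; the jar is within 20 mm of where it was ((horizontal distance between cap_s and disc_a below 0.014 m or horizontal distance between cap_s and disc_b below 0.014 m or horizontal distance between cap_s and disc_c below 0.014 m or horizontal distance between cap_s and disc_d below 0.014 m) and horizontal distance between cap_s and cell_base between 0.0725 and 0.1625 m and height (world z) of cap_s between 0.011 and 0.019 m and angle between each of cap_s, cap_m, cap_l, cap_xl's own z axis and vertical below 0.1 rad and linear speed of each of cap_s, cap_m, cap_l, cap_xl below 0.02 m/s and angular speed of each of cap_s, cap_m, cap_l, cap_xl below 0.2 rad/s and (horizontal distance between cap_m and disc_a below 0.014 m or horizontal distance between cap_m and disc_b below 0.014 m or horizontal distance between cap_m and disc_c below 0.014 m or horizontal distance between cap_m and disc_d below 0.014 m) and horizontal distance between cap_m and cell_base between 0.1675 and 0.2575 m and height (world z) of cap_m between 0.011 and 0.019 m and (horizontal distance between cap_l and disc_a below 0.014 m or horizontal distance between cap_l and disc_b below 0.014 m or horizontal distance between cap_l and disc_c below 0.014 m or horizontal distance between cap_l and disc_d below 0.014 m) and horizontal distance between cap_l and cell_base between 0.2625 and 0.3525 m and height (world z) of cap_l between 0.011 and 0.019 m and (horizontal distance between cap_xl and disc_a below 0.014 m or horizontal distance between cap_xl and disc_b below 0.014 m or horizontal distance between cap_xl and disc_c below 0.014 m or horizontal distance between cap_xl and disc_d below 0.014 m) and horizontal distance between cap_xl and cell_base between 0.3575 and 0.4475 m and height (world z) of cap_xl between 0.011 and 0.019 m and distance of jar from where it was at the start of the episode below 0.02 m); the robot touches nothing.
It fails at once if the jar is pushed more than 20 mm from its place, or tipped (distance of jar from where it was at the start of the episode above 0.02 m or angle between jar's own z axis and vertical above 0.3 rad).
It fails at once if a cap is dropped: it falls freely with its underside more than 50 mm above the table ((height (world z) of cap_s above 0.05 m and contact force between cap_s and anything else below 0.005 N) or (height (world z) of cap_m above 0.05 m and contact force between cap_m and anything else below 0.005 N) or (height (world z) of cap_l above 0.05 m and contact force between cap_l and anything else below 0.005 N) or (height (world z) of cap_xl above 0.05 m and contact force between cap_xl and anything else below 0.005 N)).
It also fails if it takes over 99 s, if anything falls off the work surface, if the arm or the gripper's body presses on something with over 40 N, if the wrist force passes 120 N, or if a joint passes its speed limit or range.

## Working session

There is one attempt and no reset: what is moved stays moved. The work goes in short steps, Python scripts to look and compute and a tool call to move; the robot and the scene stay as the last step left them, time stands still between calls to the robot, and variables do not carry over. Pictures are saved under pics/ and viewed, about 12 in all and at most 16, crops included, and the job is handed in when it is done.

Besides the shell and the picture viewer there is one more tool, called after "Call:" as a command line: name --argument value ..., lists and objects as JSON in quotes. arm_command: Moves the arm, as the interface text tells. Its arguments: {"type":"object","properties":{"commands":{"type":"array"}},"required":["commands"]}

```bash
mkdir -p pics; ls; python3 - <<'E'
from plant import *
import cv2
for n in("scene","top"):
    s=snapshot(n); cv2.imwrite(f"pics/{n}0.png",s["frame"])
    print(n,{k:v for k,v in s.items() if k!="frame"})
print(get_obs())
E
```

```text
pics
scene {'fov_y': 50.04576478086589, 'cx': 317.46208919049525, 'cy': 194.27153792403615, 'world_to_cam': array([[-0.68633171,  0.72709844, -0.01663251,  0.30159297],
       [-0.42447204, -0.38189318,  0.82096351,  0.16733165],
       [ 0.59056945,  0.57051332,  0.57073835, -1.28063142],
       [ 0.        ,  0.        ,  0.        ,  1.        ]])}
top {'fov_y': 46.06847422780723, 'cx': 317.48082125955483, 'cy': 202.19728491817628, 'world_to_cam': array([[ 0.01129048, -0.99969895,  0.02178365,  0.0359762 ],
       [ 0.98522657,  0.01484469,  0.17061136, -0.49176925],
       [-0.17088337,  0.01953555,  0.98509758, -0.96670414],
       [ 0.        ,  0.        ,  0.        ,  1.        ]])}
{'clock': 0.1, 'joint_pos': array([-5.31658457e+01,  2.05892534e+01,  6.38385086e-01, -1.65633282e-02,
       -7.01356824e+01, -1.65054103e+01]), 'qvel': array([ 0.13841164, -0.00031772, -0.09746076,  0.08974619, -0.08426274,
       -0.04896106]), 'tau': array([-2.53027523e-03, -5.84164667e+01,  2.93752438e+01,  7.01559439e+00,
        1.02161805e-02, -3.30027137e-05]), 'tool_pos': array([ 0.23427199, -0.63251355,  0.18869356]), 'orientation': array([  6.30782607,  89.91205937, 116.63093022]), 'force': array([-0.08338005,  0.18380735, -0.37042431]), 'moment': array([ 0.02897015,  0.00598697, -0.02517124]), 'opening': 0.08768507583163551}
```

View pics/scene0.png

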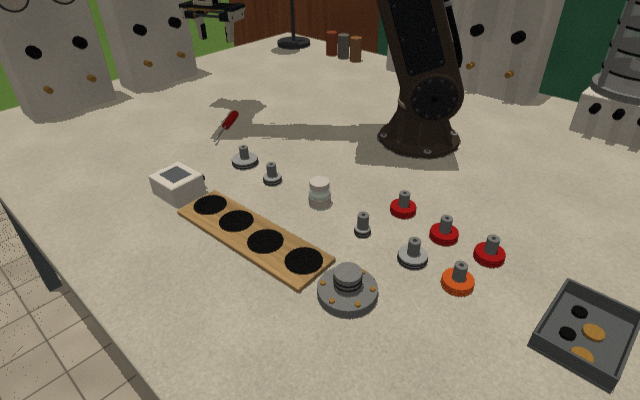

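View pics/top0.png

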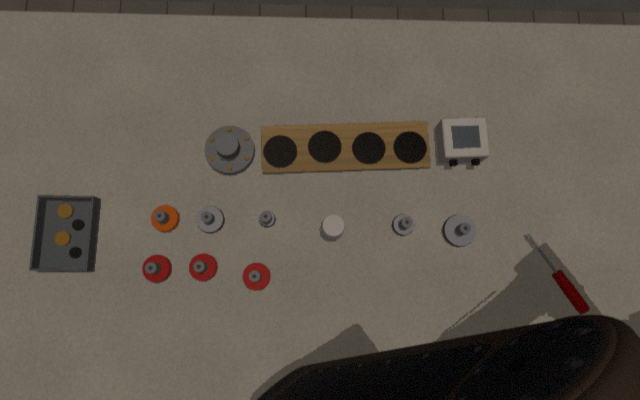

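Top view: the cell base is at (229,149), and the discs are at (280,151), (324,147), (368,148) and (410,147). The silver caps are at (210,218), (267,218), (403,224) and (460,230), with the jar at (333,227). The orange cap at (165,218) and the three red ones are look-alikes to leave alone. I'll enlarge both views to confirm.

```bash
python3 - <<'E'
import cv2
t=cv2.imread("pics/top0.png");s=cv2.imread("pics/scene0.png")
cv2.imwrite("pics/tc.png",cv2.resize(t[115:255,190:490],None,fx=2.66,fy=2.66,interpolation=cv2.INTER_CUBIC))
cv2.imwrite("pics/sc.png",cv2.resize(s[135:325,170:440],None,fx=2.9,fy=2.9,interpolation=cv2.INTER_CUBIC))
for p in((210,228),(267,225),(403,232),(460,238),(240,205)):print(p,t[p[1],p[0]],cv2.cvtColor(t,cv2.COLOR_BGR2HSV)[p[1],p[0]])
E
```

```text
(210, 228) [102 104 108] [ 10  14 108]
(267, 225) [68 68 70] [ 0  7 70]
(403, 232) [101 101 104] [  0   7 104]
(460, 238) [95 96 99] [ 8 10 99]
(240, 205) [ 92 102 108] [ 19  38 108]
```

View pics/tc.png

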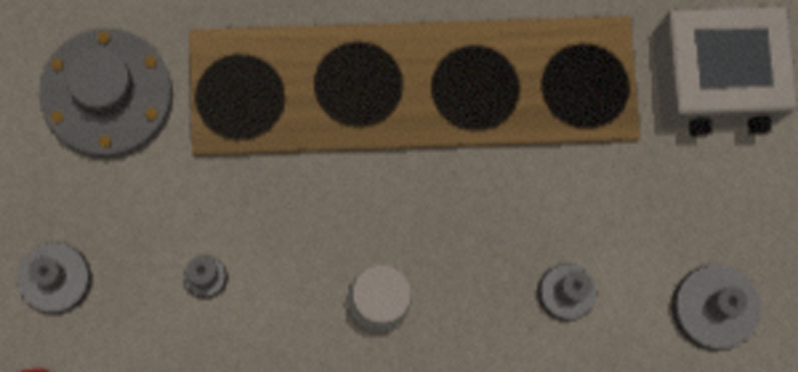

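View pics/sc.png

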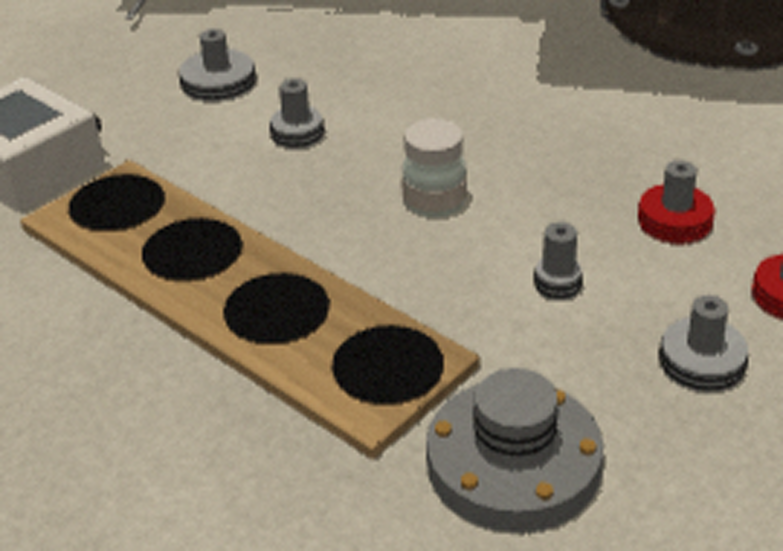

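The crops confirm sizes using the 76 mm discs (about 1.18 px/mm in the zoomed crop). (267,218) is about 35 mm, so cap_s. (403,224) is about 48 mm, so cap_m. (210,218) is about 59 mm, so cap_l, since it is silver rather than orange or red. (460,230) is about 72 mm, so cap_xl. Next I triangulate.

```bash
cat > h.py <<'E'
import numpy as np,cv2
def cam(s): 
    W=np.array(s["world_to_cam"]);f=200/np.tan(np.radians(s["fov_y"]/2));return W,f,s["cx"],s["cy"]
def ray(c,p):
    W,f,cx,cy=c;d=np.array([(p[0]-cx)/f,-(p[1]-cy)/f,-1.]);R=W[:3,:3]
    d=R.T@d;return -R.T@W[:3,3],d/np.linalg.norm(d)
def plane(c,p,z):
    o,d=ray(c,p);return o+d*(z-o[2])/d[2]
def tri(c1,p1,c2,p2):
    o1,d1=ray(c1,p1);o2,d2=ray(c2,p2)
    t=np.linalg.lstsq(np.c_[d1,-d2],o2-o1,rcond=None)[0]
    a,b=o1+t[0]*d1,o2+t[1]*d2;return (a+b)/2,np.linalg.norm(a-b)
def blobs(m,lo,hi):
    cs,_=cv2.findContours(m.astype(np.uint8),cv2.RETR_EXTERNAL,cv2.CHAIN_APPROX_NONE)
    return [cv2.fitEllipse(cv2.convexHull(c)) for c in cs if lo<cv2.contourArea(c)<hi]
E
python3 - <<'E'
from plant import *
from h import *
np.set_printoptions(precision=4,suppress=True)
S=snapshot("scene");T=snapshot("top");cs,ct=cam(S),cam(T)
def discs(I,box):
    x0,x1,y0,y1=box;m=np.zeros(I.shape[:2],bool);m[y0:y1,x0:x1]=I[y0:y1,x0:x1].max(2)<50
    return sorted(blobs(m,150,2000),key=lambda e:e[0][0])
dt=discs(T["frame"],(258,433,118,178)); ds=discs(S["frame"],(180,336,185,290))[::-1]
print(len(dt),len(ds))
for a,b in zip(dt,ds): 
    p,e=tri(ct,a[0],cs,b[0]);print("disc",a[0],a[1],b[0],p,e,plane(ct,a[0],.015),plane(cs,b[0],.015))
D=dict(l=((206.2,216.5),(414.8,239.5)),s=((265.9,215),(363.1,214.3)),m=((406.2,222.9),(271.4,164.7)),xl=((465.6,227.8),(243.4,147.8)))
for k,(a,b) in D.items():print(k,*tri(ct,a,cs,b),plane(ct,a,.052),plane(cs,b,.052))
hsv=cv2.cvtColor(T["frame"],cv2.COLOR_BGR2HSV)
m=np.zeros((400,640),bool);m[200:250,190:310]=hsv[200:250,190:310,1]<24;m[200:250,385:480]=hsv[200:250,385:480,1]<24
m=cv2.morphologyEx(m.astype(np.uint8),cv2.MORPH_OPEN,np.ones((3,3)))
for e in blobs(m,60,2000):print("plate",e[0],e[1],plane(ct,e[0],.012))
print("cell top",plane(ct,(190+98/2.66,115+80/2.66),.06),plane(cs,(170+515/2.9,135+398/2.9),.06))
print("jar top",plane(ct,(333.5,225.5),.065),plane(cs,(170+433/2.9,135+137/2.9),.065))
E
```

```text
4 4
disc (279.8846435546875, 151.142822265625) (31.407546997070312, 32.8748893737793) (303.3971252441406, 260.35223388671875) [0.6119 0.1267 0.0136] 0.0022342768857436953 [0.6107 0.1275 0.015 ] [0.6134 0.1268 0.015 ]
disc (324.3333435058594, 146.27078247070312) (30.98931312561035, 32.728694915771484) (264.862060546875, 240.88262939453125) [0.6249 0.0271 0.014 ] 0.002321856087627194 [0.6238 0.0279 0.015 ] [0.6263 0.027  0.015 ]
disc (368.2404479980469, 147.71714782714844) (31.16253662109375, 32.640933990478516) (235.76455688476562, 220.55374145507812) [ 0.6235 -0.0721  0.014 ] 0.002640068798355226 [ 0.6222 -0.071   0.015 ] [ 0.6248 -0.0723  0.015 ]
disc (409.5950927734375, 146.9945526123047) (30.859853744506836, 32.823429107666016) (209.72032165527344, 204.3781280517578) [ 0.6268 -0.1658  0.0141] 0.0026123775291684004 [ 0.6255 -0.1647  0.015 ] [ 0.628  -0.1661  0.015 ]
l [0.4556 0.275  0.0537] 0.0014892466151916741 [0.4555 0.276  0.052 ] [0.4543 0.2735 0.052 ]
s [0.4601 0.1511 0.0536] 0.0004898558048196162 [0.4605 0.151  0.052 ] [0.4583 0.1501 0.052 ]
m [ 0.4489 -0.1468  0.0498] 0.0021248757970005463 [ 0.4479 -0.1455  0.052 ] [ 0.4517 -0.145   0.052 ]
xl [ 0.4394 -0.2725  0.0485] 0.0006774398444314948 [ 0.4392 -0.2716  0.052 ] [ 0.4431 -0.2667  0.052 ]
plate (459.3150939941406, 230.05360412597656) (30.901273727416992, 31.874454498291016) [ 0.4389 -0.271   0.012 ]
plate (402.97406005859375, 224.28289794921875) (19.744335174560547, 20.92496681213379) [ 0.45   -0.1468  0.012 ]
plate (266.78607177734375, 218.44586181640625) (14.542162895202637, 14.904891014099121) [0.4586 0.1525 0.012 ]
plate (209.54815673828125, 218.97317504882812) (25.677833557128906, 26.28399658203125) [0.4557 0.2772 0.012 ]
cell top [0.6093 0.2383 0.06  ] [0.615  0.2393 0.06  ]
jar top [0.4386 0.0091 0.065 ] [0.4446 0.0121 0.065 ]
```

Call:
arm_command --commands '[0,0,0,10.1,60,0,0,0,10.1,60,0,-30,52,0,60,0,-30,52,0,60,0,-30,52,0,60]'

```text
clock: 0.82
tool_pos: [0.3254, -0.4761, 0.1861]
orientation: [41.7, 89.7, 130.8]
force: [1.1, -0.6, 0.3]
opening: 0.0534
```

Call:
arm_command --commands '[0,-29,51,0,60,0,-29,51,0,60,0,-29,51,0,60,0,-29,53,0,60,45,0,0,0,60]'

```text
clock: 1.45
tool_pos: [0.4521, -0.2625, 0.1445]
orientation: [-75.5, 89.7, 13.8]
force: [0.9, -0.3, -0.8]
opening: 0.0527
```

Call:
arm_command --commands '[30,11,-8,0,60,30,0,0,0,60,0,0,0,0,60]'

```text
clock: 1.82
tool_pos: [0.4395, -0.268, 0.0803]
orientation: [-22.5, 89.8, 67.0]
force: [0.3, 0.1, 0.5]
opening: 0.0526
```

```bash
python3 - <<'E'
from plant import *
from h import *
o=get_obs();print(o["tool_pos"],o["orientation"])
S=snapshot("scene")["frame"];T=snapshot("top")["frame"]
a=cv2.resize(T[170:290,410:530],(400,400),interpolation=cv2.INTER_CUBIC);b=cv2.resize(S[90:210,190:310],(400,400),interpolation=cv2.INTER_CUBIC)
cv2.imwrite("pics/x1.png",np.hstack([a,b]))
E
```

```text
[ 0.43954218 -0.26795183  0.08033612] [-22.52751546  89.80956653  67.00747753]
```

View pics/x1.png

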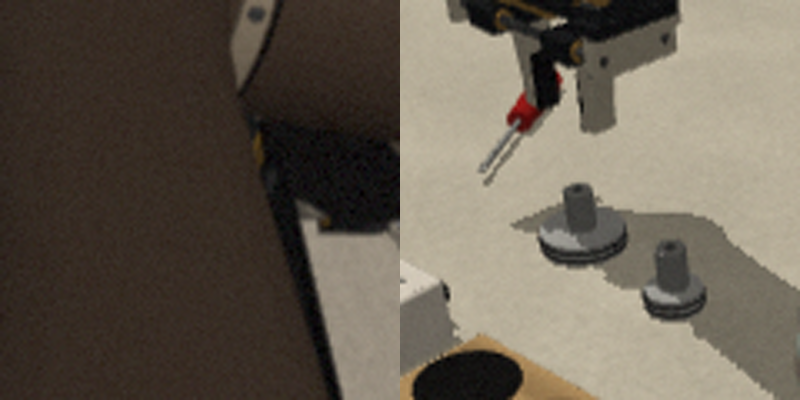

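The fingertips appear about 12 px above where I project the TCP. I'll go down part way and check with a larger crop.

Call:
arm_command --commands '[25,0,0,0,60,8,0,0,0,60]'

```text
clock: 2.17
tool_pos: [0.4449, -0.2697, 0.0531]
orientation: [-91.7, 89.3, -2.1]
force: [-0.1, 1.0, -0.3]
opening: 0.0527
```

```bash
cat >> h.py <<'E'
def proj(c,P):
    W,f,cx,cy=c;q=W[:3,:3]@np.array(P)+W[:3,3];return cx-f*q[0]/q[2],cy+f*q[1]/q[2]
E
python3 - <<'E'
from plant import *
from h import *
o=get_obs();p=o["tool_pos"];print(p,o["orientation"],o["opening"])
s=snapshot("scene");S=s["frame"];c=cam(s)
for d in((0,0,0),(0,.0264,0),(0,-.0264,0)):
    q=proj(c,p+d);print(q,((q[0]-200)*7,(q[1]-90)*7))
cv2.imwrite("pics/x2.png",cv2.resize(S[90:170,200:300],None,fx=7,fy=7,interpolation=cv2.INTER_CUBIC))
E
```

```text
[ 0.44493888 -0.26970341  0.05310494] [-91.66002869  89.3049996   -2.07117821] 0.052685807914459745
(np.float64(242.10056260817726), np.float64(147.326984722519)) (np.float64(294.7039382572408), np.float64(401.288893057633))
(np.float64(248.39453272091248), np.float64(150.5343101054455)) (np.float64(338.76172904638736), np.float64(423.7401707381186))
(np.float64(235.97053214414234), np.float64(144.20320085426866)) (np.float64(251.79372500899638), np.float64(379.42240597988064))
```

View pics/x2.png

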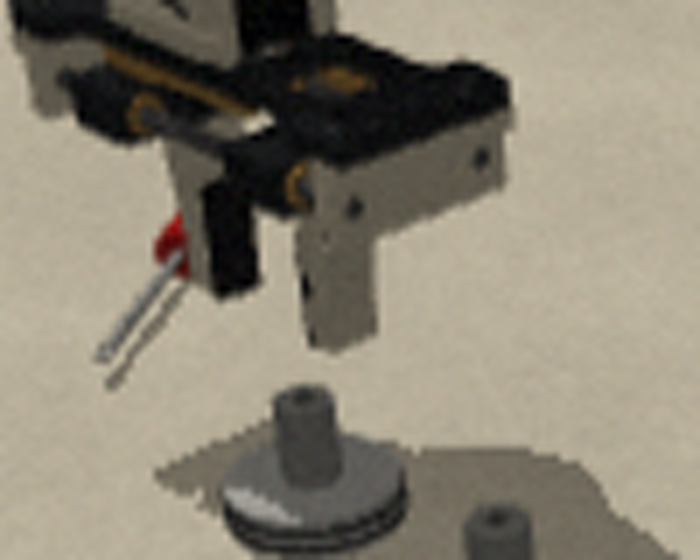

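```bash
python3 - <<'E'
from plant import *
from h import *
p=get_obs()["tool_pos"];t=snapshot("top");c=cam(t)
for d in((0,0,0),(0,.0264,0),(0,-.0264,0),(0.039,.0965,.066),(0.039,-.0965,.066),(-.039,-.0965,.066),(-.039,.0965,.066)):
    q=proj(c,p+d);print(d,((q[0]-420)*3.5,(q[1]-190)*3.5))
cv2.imwrite("pics/x3.png",cv2.resize(t["frame"][190:360,420:640],None,fx=3.5,fy=3.5,interpolation=cv2.INTER_CUBIC))
E
```

```text
(0, 0, 0) (np.float64(156.78200128818258), np.float64(122.15603061546676))
(0, 0.0264, 0) (np.float64(113.39671887454338), np.float64(121.54900231367186))
(0, -0.0264, 0) (np.float64(200.12237169736625), np.float64(122.76243052771844))
(0.039, 0.0965, 0.066) (np.float64(23.533020127721443), np.float64(37.32852144129451))
(0.039, -0.0965, 0.066) (np.float64(360.1308410998458), np.float64(42.371022737068444))
(-0.039, -0.0965, 0.066) (np.float64(368.9127120842578), np.float64(178.9809684843043))
(-0.039, 0.0965, 0.066) (np.float64(27.48650947365917), np.float64(174.42403857316117))
```

View pics/x3.png

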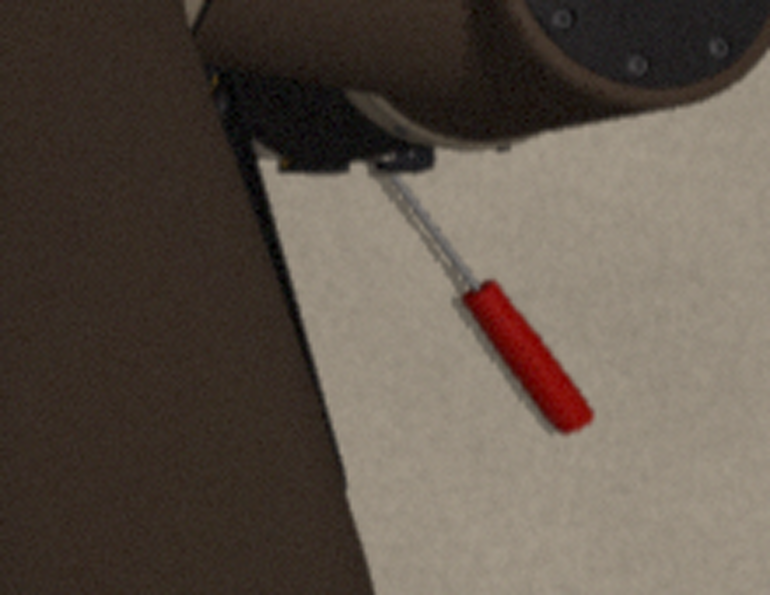

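Top view, with (0,0) at the crop corner: the body's rear edge sits at row 170, against 175–179 predicted. x is therefore right, and the offset looks like z, with the fingers about 40 mm higher than reported. To test this, I'll lower to a height that is safe either way and close to just under the boss width.

Call:
arm_command --commands '[20,4,0,0,60,10,0,0,0,60,0,0,0,0,22,0,0,0,0,22,0,0,0,0,22]'

```text
clock: 2.9
tool_pos: [0.4457, -0.2712, 0.0278]
orientation: [-99.1, 88.9, -9.4]
force: [0.6, -0.8, -0.2]
opening: 0.0282
```

```bash
python3 - <<'E'
from plant import *
from h import *
o=get_obs();p=o["tool_pos"];print(p,o["opening"],o["force"])
s=snapshot("scene");S=s["frame"];c=cam(s)
q=proj(c,p);print(((q[0]-200)*7,(q[1]-90)*7))
cv2.imwrite("pics/x4.png",cv2.resize(S[90:170,200:300],None,fx=7,fy=7,interpolation=cv2.INTER_CUBIC))
E
```

```text
[ 0.44574427 -0.2711519   0.02779384] 0.02822283572145573 [ 0.58123202 -0.76391938 -0.19319219]
(np.float64(298.38126831271825), np.float64(458.84718645743374))
```

View pics/x4.png

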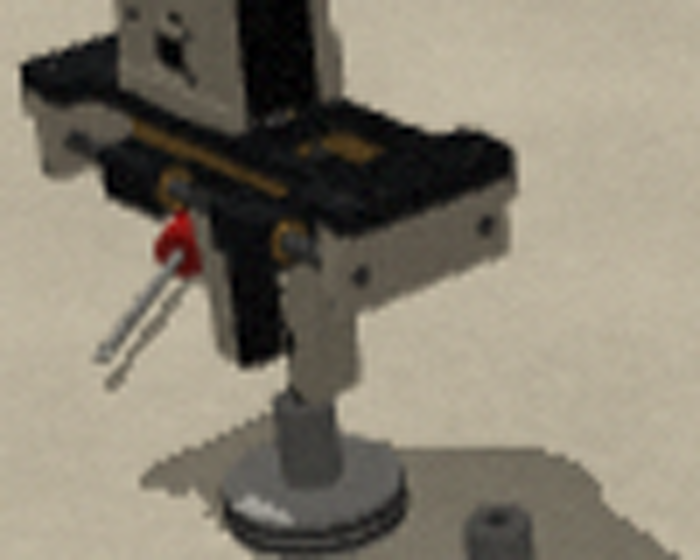

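Call:
arm_command --commands '[0,0,0,0,16,0,0,0,0,16,0,0,0,0,16]'

```text
clock: 3.32
tool_pos: [0.4461, -0.2712, 0.0283]
orientation: [-99.4, 88.8, -9.7]
force: [0.1, -0.3, -0.6]
opening: 0.0141
```

The fingers passed 24 mm, so they are above the boss. I'll reopen and step down, watching the force.

Call:
arm_command --commands '[0,5,0,0,60,0,3,0,0,60,4,0,0,0,60,4,0,0,0,60,4,0,0,0,60]'

```text
clock: 3.95
tool_pos: [0.4376, -0.2712, 0.0155]
orientation: [-99.3, 88.8, -9.6]
force: [-0.3, -0.5, -0.1]
opening: 0.0517
```

Call:
arm_command --commands '[4,2,0,0,60,4,0,0,0,60,4,0,0,0,60]'

```text
clock: 4.32
tool_pos: [0.4357, -0.2712, 0.0022]
orientation: [-99.2, 88.8, -9.6]
force: [0.3, -0.7, 0.1]
opening: 0.0524
```

Call:
arm_command --commands '[0,-4,0,0,16,0,0,0,0,16,0,0,0,0,16,0,0,0,0,16,0,0,0,0,16]'

```text
clock: 4.95
tool_pos: [0.4402, -0.2713, 0.0022]
orientation: [-99.5, 88.8, -9.9]
force: [0.9, -0.6, -2.1]
opening: 0.0229
```

```bash
python3 - <<'E'
from plant import *
from h import *
o=get_obs();p=o["tool_pos"];print(p,o["opening"],o["force"])
s=snapshot("scene");S=s["frame"];c=cam(s)
q=proj(c,p);print(((q[0]-200)*7,(q[1]-90)*7))
cv2.imwrite("pics/x5.png",cv2.resize(S[90:170,200:300],None,fx=7,fy=7,interpolation=cv2.INTER_CUBIC))
E
```

```text
[ 0.44018619 -0.27134567  0.00215307] 0.022939179808025952 [ 0.90755211 -0.57433699 -2.06847041]
(np.float64(316.89610999532675), np.float64(510.55836045745184))
```

View pics/x5.png

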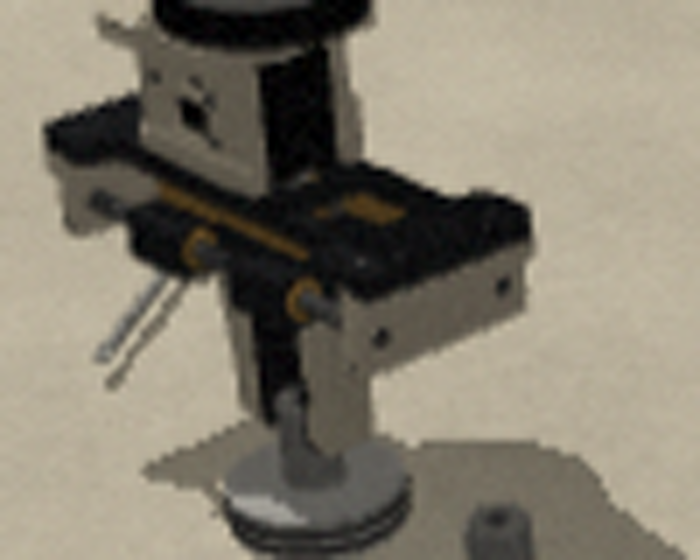

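Gripped: the opening stopped at 22.9 mm on the boss, with the tips just above the plate. The true z is therefore about 34 mm above the reported z. Now lift and carry.

Call:
arm_command --commands '[-25,0,0,0,16,-25,0,0,0,16,0,-47,26,0,16,0,-47,26,0,16,0,-47,26,0,16]'

```text
clock: 5.62
tool_pos: [0.577, -0.1926, 0.0535]
orientation: [-89.4, 89.3, -0.1]
force: [1.0, -0.4, -4.1]
opening: 0.0229
```

Call:
arm_command --commands '[0,-45,25,0,16,10,-4,2,0,16,10,0,0,0,16,0,0,0,0,16]'

```text
clock: 6.12
tool_pos: [0.6269, -0.1629, 0.0296]
orientation: [-79.5, 89.6, 9.9]
force: [-0.4, -0.6, -3.4]
opening: 0.0229
```

```bash
python3 - <<'E'
from plant import *
from h import *
o=get_obs();p=o["tool_pos"];print(p,o["orientation"],o["opening"],o["force"])
s=snapshot("scene");S=s["frame"];c=cam(s)
for P in((.6265,-.1655,.015),(p[0],p[1],p[2]+.013)):
    q=proj(c,P);print(((q[0]-160)*7,(q[1]-150)*7))
cv2.imwrite("pics/x6.png",cv2.resize(S[150:235,160:270],None,fx=7,fy=7,interpolation=cv2.INTER_CUBIC))
E
```

```text
[ 0.62690932 -0.16291037  0.02959036] [-79.50602005  89.60728486   9.86762315] 0.022881162358231844 [-0.39610473 -0.57862156 -3.39041047]
(np.float64(352.88009695771257), np.float64(379.37204940438784))
(np.float64(343.01331377387777), np.float64(314.7848648561087))
```

View pics/x6.png

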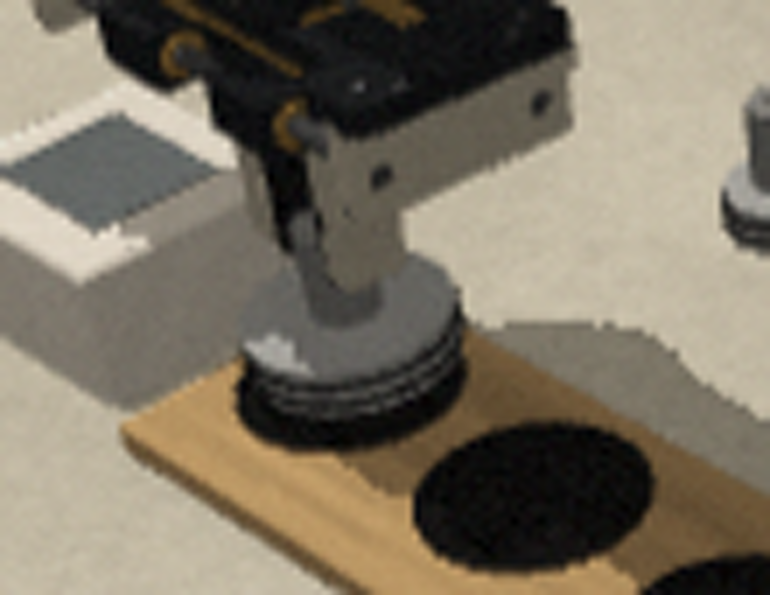

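The cap's plate is centred over the far disc: plate centre at column 352, disc centre at column 352–353. Lower, release and retreat.

Call:
arm_command --commands '[7,0,0,0,16,4,0,0,0,16,2,0,0,0,16,0,0,0,0,16]'

```text
clock: 6.68
tool_pos: [0.6266, -0.1645, 0.0183]
orientation: [-83.8, 89.5, 5.4]
force: [0.3, 0.8, -2.8]
opening: 0.023
```

Call:
arm_command --commands '[1.5,0,0,0,16,1,0,0,0,16]'

```text
clock: 6.92
tool_pos: [0.6264, -0.1648, 0.0175]
orientation: [-86.9, 89.4, 2.4]
force: [-3.8, 2.0, 6.6]
opening: 0.0229
```

Call:
arm_command --commands '[0,0,0,0,55,0,0,0,0,55,0,0,0,0,55,-30,0,0,0,55,-40,0,0,0,55]'

```text
clock: 7.55
tool_pos: [0.6252, -0.1647, 0.0863]
orientation: [-87.9, 89.6, 1.5]
force: [1.4, 0.2, 0.1]
opening: 0.048
```

Call:
arm_command --commands '[0,45,5,0,55,0,45,5,0,55,0,45,5,0,55,0,40,4,0,55,0,0,0,0,55]'

```text
clock: 8.18
tool_pos: [0.4493, -0.1435, 0.0877]
orientation: [-90.4, 89.1, -1.0]
force: [0.5, 0.2, 0.3]
opening: 0.0481
```

Call:
arm_command --commands '[40,0,-2,0,55,30,0,0,0,55,10,0,0,0,55,6,0,0,0,55,0,0,0,0,16]'

```text
clock: 8.8
tool_pos: [0.4567, -0.1456, 0.0025]
orientation: [-91.1, 88.6, -1.6]
force: [0.6, 0.6, 0.6]
opening: 0.0426
```

Call:
arm_command --commands '[0,0,0,0,16,0,0,0,0,16,0,0,0,0,16]'

```text
clock: 9.18
tool_pos: [0.458, -0.1456, 0.0041]
orientation: [-90.8, 88.5, -1.3]
force: [0.1, 0.2, -1.8]
opening: 0.0229
```

Call:
arm_command --commands '[0,0,0,0,45,0,0,0,0,45,3,7,0,0,45,0,1,0,0,45,0,0,0,0,45]'

```text
clock: 9.8
tool_pos: [0.4496, -0.1455, 0.0011]
orientation: [-90.6, 88.4, -1.1]
force: [-1.1, -0.3, 0.7]
opening: 0.0397
```

Call:
arm_command --commands '[0,0,0,0,16,0,0,0,0,16,0,0,0,0,16,0,0,0,0,16]'

```text
clock: 10.3
tool_pos: [0.4498, -0.1455, 0.0011]
orientation: [-90.7, 88.4, -1.2]
force: [-1.4, -1.3, -0.7]
opening: 0.0232
```

Call:
arm_command --commands '[-25,0,0,0,16,-25,0,0,0,16,0,-44,40,0,16,0,-44,40,0,16,0,-44,40,0,16]'

```text
clock: 10.92
tool_pos: [0.5803, -0.0262, 0.0553]
orientation: [-88.8, 88.6, 0.4]
force: [0.2, -1.0, -2.1]
opening: 0.0229
```

Call:
arm_command --commands '[0,-36,43,0,16,10,-8,10,0,16,10,0,0,0,16,7,0,0,0,16,0,0,0,0,16]'

```text
clock: 11.55
tool_pos: [0.6259, 0.0285, 0.0251]
orientation: [-91.7, 88.9, -2.5]
force: [0.0, -0.6, -1.0]
opening: 0.0229
```

```bash
cat > chk.py <<'E'
from plant import *
from h import *
import sys
# held cap: target disc xy, reported z at pick -> draw expected plate top ellipse centre/extent, print
x,y,zp,d,n=float(sys.argv[1]),float(sys.argv[2]),float(sys.argv[3]),float(sys.argv[4]),sys.argv[5]
o=get_obs();p=o["tool_pos"];print(p,o["force"][2])
s=snapshot("scene");S=s["frame"];c=cam(s);zt=p[2]-zp+.018
u,v=map(int,proj(c,(x,y,.03)));u0,v0=u-45,v-40
I=cv2.resize(S[v0:v0+75,u0:u0+90],None,fx=6,fy=6,interpolation=cv2.INTER_CUBIC)
a=np.linspace(0,6.283,80)
for r,z,col in((d/2,zt,(0,255,0)),(.038,.015,(0,0,255))):
    q=np.array([proj(c,(x+r*np.cos(t),y+r*np.sin(t),z)) for t in a]);cv2.polylines(I,[((q-[u0,v0]+.5)*6).astype(int)],True,col,1)
cv2.imwrite(f"pics/{n}.png",I)
E
python3 chk.py .625 .0275 .0011 .046 m1
```

```text
[0.6259367  0.02851623 0.02514636] -1.0171108682534897
```

View pics/m1.png

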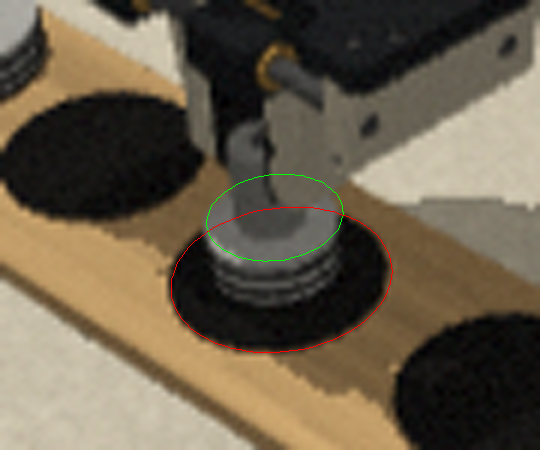

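m is aligned: the plate fills the green ring, centred over the disc in the red ring. Lower it.

Call:
arm_command --commands '[5,0,0,0,16,3,0,0,0,16,1,0,0,0,16,0,0,0,0,16]'

```text
clock: 12.1
tool_pos: [0.6265, 0.0274, 0.0174]
orientation: [-89.4, 88.7, -0.3]
force: [0.3, 0.2, -1.3]
opening: 0.0231
```

Call:
arm_command --commands '[1.5,0,0,0,16,1,0,0,0,16]'

```text
clock: 12.35
tool_pos: [0.6269, 0.0274, 0.0162]
orientation: [-89.9, 88.7, -0.8]
force: [-4.7, 0.7, 11.2]
opening: 0.0232
```

Call:
arm_command --commands '[0,0,0,0,50,0,0,0,0,50,0,0,0,0,50,-30,0,0,0,50,-40,0,0,0,50]'

```text
clock: 12.98
tool_pos: [0.6238, 0.0271, 0.0847]
orientation: [-95.5, 89.0, -6.4]
force: [1.6, 0.4, 0.3]
opening: 0.0438
```

Call:
arm_command --commands '[0,42,31,0,50,0,42,31,0,50,0,42,31,0,50,0,40,30,0,50,30,0,0,0,50]'

```text
clock: 13.6
tool_pos: [0.4614, 0.1581, 0.0561]
orientation: [-80.5, 88.3, 8.7]
force: [0.3, 0.4, 1.0]
opening: 0.0438
```

Call:
arm_command --commands '[15,3,-7,0,50,20,3,0,0,50,12,1,0,0,50,8,0,0,0,50,0,0,0,0,50]'

```text
clock: 14.22
tool_pos: [0.4551, 0.1524, -0.0014]
orientation: [-80.7, 88.3, 8.6]
force: [0.1, -0.6, 1.0]
opening: 0.044
```

Call:
arm_command --commands '[-2,-4,0,0,50,0,0,0,0,16,0,0,0,0,16,0,0,0,0,16,0,0,0,0,16]'

```text
clock: 14.85
tool_pos: [0.4604, 0.1528, 0.0022]
orientation: [-78.5, 88.1, 10.8]
force: [-0.1, 0.9, -1.6]
opening: 0.0231
```

Call:
arm_command --commands '[-25,0,0,0,16,-25,0,0,0,16,0,-46,-8,0,16,0,-46,-8,0,16,0,-46,-8,0,16]'

```text
clock: 15.48
tool_pos: [0.5968, 0.1267, 0.0583]
orientation: [-78.3, 88.2, 11.2]
force: [-0.1, 1.0, -1.7]
opening: 0.0228
```

Call:
arm_command --commands '[12,-12,0,0,16,12,-1,0,0,16,7,0,0,0,16,0,0,0,0,16]'

```text
clock: 15.98
tool_pos: [0.6101, 0.1257, 0.024]
orientation: [-79.7, 88.4, 9.7]
force: [-0.6, 0.1, -1.7]
opening: 0.0226
```

```bash
python3 chk.py .612 .127 .0022 .034 s1
```

```text
[0.61009772 0.12571478 0.02395572] -1.713208613925202
```

View pics/s1.png

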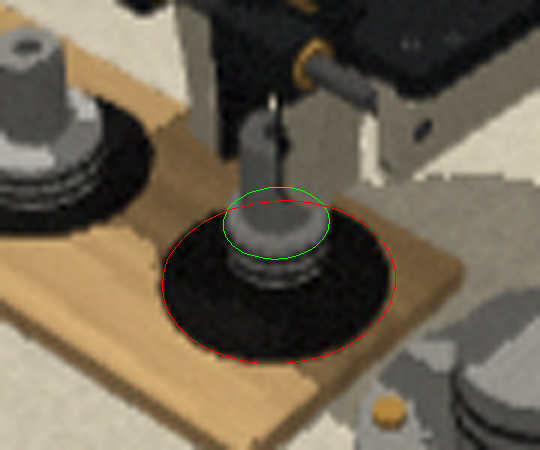

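s is aligned with its disc too. Lower to contact.

Call:
arm_command --commands '[3,0,0,0,16,2,0,0,0,16,1,0,0,0,16,0,0,0,0,16]'

```text
clock: 16.52
tool_pos: [0.6105, 0.1269, 0.0197]
orientation: [-78.0, 88.2, 11.5]
force: [-0.6, -0.2, -1.3]
opening: 0.023
```

Call:
arm_command --commands '[1.5,0,0,0,16,1.5,0,0,0,16]'

```text
clock: 16.77
tool_pos: [0.6109, 0.1269, 0.017]
orientation: [-78.0, 88.2, 11.5]
force: [-0.9, -1.6, 7.3]
opening: 0.0231
```

Call:
arm_command --commands '[0,0,0,0,50,0,0,0,0,50,0,0,0,0,50,-30,0,0,0,50,-40,0,0,0,50]'

```text
clock: 17.4
tool_pos: [0.6067, 0.1255, 0.085]
orientation: [-81.6, 88.5, 7.8]
force: [1.4, 0.2, 0.2]
opening: 0.044
```

Call:
arm_command --commands '[0,39,36,0,50,0,39,36,0,50,0,39,36,0,50,0,38,35,0,50,30,0,0,0,50]'

```text
clock: 18.02
tool_pos: [0.4546, 0.2773, 0.0574]
orientation: [-70.5, 87.8, 18.9]
force: [1.6, -0.1, -0.1]
opening: 0.0435
```

Call:
arm_command --commands '[18,1,-2,0,50,20,1,0,0,50,10,0,0,0,50,7,0,0,0,50,0,0,0,0,50]'

```text
clock: 18.65
tool_pos: [0.4533, 0.2769, 0.0001]
orientation: [-70.8, 87.8, 18.8]
force: [-0.2, -0.3, 0.6]
opening: 0.0439
```

Call:
arm_command --commands '[0,-2,0,0,50,0,0,0,0,16,0,0,0,0,16,0,0,0,0,16,0,0,0,0,16]'

```text
clock: 19.27
tool_pos: [0.4563, 0.2774, 0.0017]
orientation: [-68.9, 87.7, 20.7]
force: [0.3, 0.3, -2.0]
opening: 0.0234
```

Call:
arm_command --commands '[-30,0,0,0,16,-30,0,0,0,16,-30,0,0,0,16,0,-24,-50,0,16,0,-24,-50,0,16]'

```text
clock: 19.9
tool_pos: [0.499, 0.176, 0.0936]
orientation: [-70.5, 87.9, 19.4]
force: [0.4, 1.0, -2.5]
opening: 0.0233
```

Call:
arm_command --commands '[0,-24,-50,0,16,0,-24,-50,0,16,0,-24,-50,0,16,0,-24,-50,0,16,0,0,0,0,16]'

```text
clock: 20.52
tool_pos: [0.5963, -0.0335, 0.093]
orientation: [-68.7, 88.0, 21.0]
force: [-1.0, 0.4, -2.8]
opening: 0.023
```

Call:
arm_command --commands '[0,-26,-38,0,16,20,0,0,0,16,25,0,0,0,16,15,0,0,0,16,6,0,0,0,16]'

```text
clock: 21.15
tool_pos: [0.6233, -0.0702, 0.0245]
orientation: [-65.8, 88.1, 23.9]
force: [-0.4, -0.5, -2.1]
opening: 0.0229
```

```bash
python3 chk.py .6235 -.0715 .0017 .058 l1
```

```text
[ 0.62332331 -0.07021608  0.02445226] -2.0919785729898455
```

View pics/l1.png

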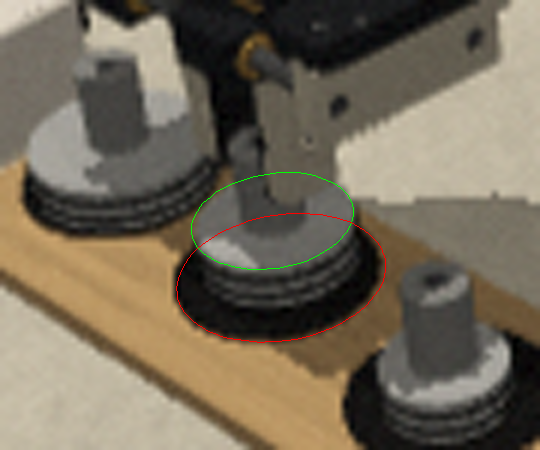

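Cap l sits inside the green ring and is centred. Lower it.

Call:
arm_command --commands '[3,0,0,0,16,2,0,0,0,16,1,0,0,0,16,0,0,0,0,16]'

```text
clock: 21.7
tool_pos: [0.6246, -0.0693, 0.0198]
orientation: [-67.0, 87.9, 22.7]
force: [-0.3, 0.4, -2.9]
opening: 0.0229
```

Call:
arm_command --commands '[1.5,0,0,0,16,1.5,0,0,0,16,0,0,0,0,16]'

```text
clock: 22.08
tool_pos: [0.6251, -0.0693, 0.0172]
orientation: [-67.4, 87.9, 22.4]
force: [0.2, 0.8, -2.3]
opening: 0.023
```

Call:
arm_command --commands '[1.2,0,0,0,16,0,0,0,0,16]'

```text
clock: 22.32
tool_pos: [0.6252, -0.0692, 0.0172]
orientation: [-67.9, 87.8, 21.9]
force: [-0.3, 0.2, -3.2]
opening: 0.0235
```

Call:
arm_command --commands '[2,0,0,0,16,0,0,0,0,16]'

```text
clock: 22.58
tool_pos: [0.6254, -0.0691, 0.0172]
orientation: [-68.6, 87.8, 21.2]
force: [-0.2, 0.4, -2.6]
opening: 0.0229
```

Call:
arm_command --commands '[1.5,0,0,0,16,1.5,0,0,0,16]'

```text
clock: 22.82
tool_pos: [0.6254, -0.069, 0.0167]
orientation: [-69.4, 87.8, 20.5]
force: [-8.6, 2.5, 17.6]
opening: 0.023
```

Contact. Release, rise and retreat clear of the view.

Call:
arm_command --commands '[0,0,0,0,50,0,0,0,0,50,0,0,0,0,50,-30,0,0,0,50,-50,0,0,0,50]'

```text
clock: 23.45
tool_pos: [0.6204, -0.0704, 0.0933]
orientation: [-66.3, 88.2, 23.5]
force: [1.3, 0.3, 0.1]
opening: 0.0433
```

Call:
arm_command --commands '[-30,0,0,0,50,0,30,-52,0,50,0,30,-52,0,50,0,30,-52,0,50,0,30,-52,0,50]'

```text
clock: 24.08
tool_pos: [0.5023, -0.2811, 0.1214]
orientation: [-72.8, 87.7, 17.5]
force: [1.1, -0.1, -0.0]
opening: 0.044
```

Call:
arm_command --commands '[0,30,-52,0,50,0,30,-52,0,50,0,30,-52,0,50,0,30,-52,0,50,0,0,0,0,50]'

```text
clock: 24.7
tool_pos: [0.3769, -0.4994, 0.1129]
orientation: [-73.6, 87.7, 16.5]
force: [-0.1, 1.4, -0.6]
opening: 0.0437
```

```bash
python3 - <<'E'
from plant import *
from h import *
np.set_printoptions(precision=4,suppress=True)
print(get_obs()["tool_pos"])
s=snapshot("scene");t=snapshot("top");c=cam(s);ct=cam(t)
a=cv2.resize(s["frame"][140:320,150:390],(640,480),interpolation=cv2.INTER_CUBIC)
cv2.imwrite("pics/f_s.png",a)
I=cv2.resize(t["frame"][110:250,195:495],None,fx=2.66,fy=2.66,interpolation=cv2.INTER_CUBIC)
an=np.linspace(0,6.283,80)
for x,y,d in((.612,.127,.034),(.625,.0275,.046),(.6235,-.0715,.058),(.6265,-.1655,.07)):
    q=np.array([proj(ct,(x+d/2*np.cos(k),y+d/2*np.sin(k),.033)) for k in an])
    cv2.polylines(I,[((q-[195,110]+.5)*2.66).astype(int)],True,(0,255,0),1)
cv2.imwrite("pics/f_t.png",I)
E
```

```text
[ 0.3769 -0.4994  0.1129]
```

View pics/f_s.png

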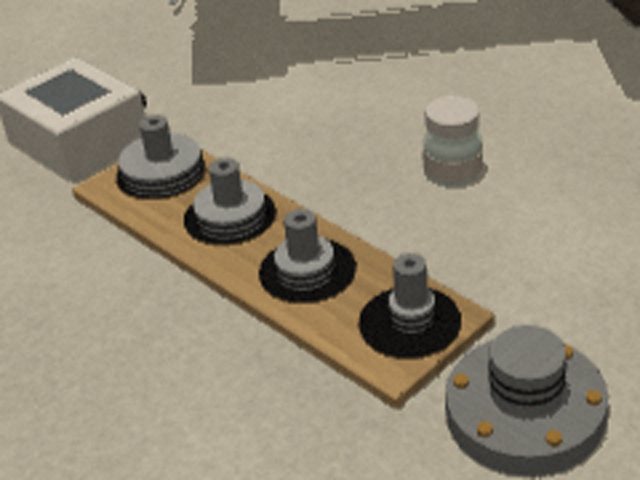

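View pics/f_t.png

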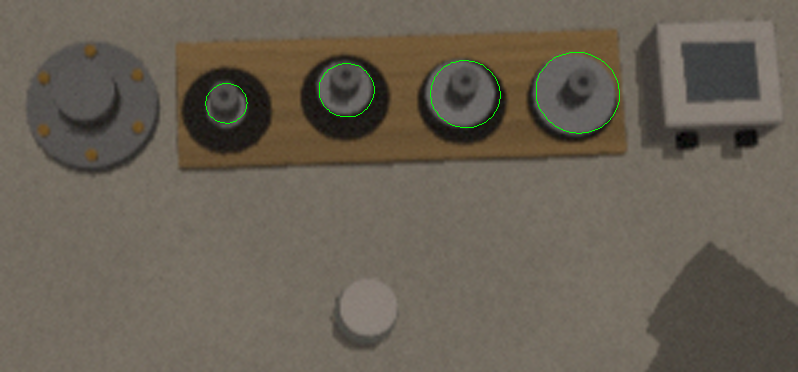

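All four caps stand upright, centred in order, each within about 4 mm of its target ring. The jar lid is at (333.7,225.4), unmoved. Handing in.

```bash
python3 -c "
from plant import *
print(close_job())"
```

```text
the job is handed in; nothing more can be done
None
```

All four caps are on the rubber discs in order of size: 34, 46, 58 and 70 mm counted from the cell base. I handed the job in at about 25 s on the robot's clock; `close_job()` gives no verdict.

**Last checks:** both camera views show every cap upright and within about 4 mm of its disc's centre. The jar has not moved (lid at about (334, 225) px before and after). The red and orange look-alikes were never handled. Each cap was lowered until the force reading showed contact, then released. The arm was clear of everything when I handed in.

**Checks that disagreed:**
- **Gripper height:** the fingertips stood about 34 mm higher than the reported tool height. I found this in the scene camera and confirmed it when the fingers closed past the boss's width above it. All later heights were taken relative to where each cap was picked up.
- **Disc spacing:** I measured 94–99 mm between discs and about 112 mm from the cell base to the nearest disc. The task text gives about 95 and 118 mm. The two cameras agreed with each other to 2–3 mm.
- **Tool tilt:** the tool leaned about 2° by the end, well inside the 0.1 rad limit. The caps look flat on the discs since release.
- **cap_m:** I gripped it about 8 mm off centre at first, so I released it and gripped it again before lifting.

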